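# Slip the long olive tub under the chiller's half cover

## Robot

A 6-joint arm with a two-finger parallel gripper is mounted at the origin on the work surface. World frame = base frame: x ahead of the robot, y to its left, z up, the work surface at z = 0. Lengths are in mm, angles in rad, forces in N, time in s.
With the tool pointing down it reaches from about 400 to 925 mm from the base axis. Payload 12.5 kg.
Tool frame: the origin (TCP) lies midway between the tips of the shut fingers; the grasp point (between the pads) lies 19 mm behind it; z points along the fingers, y is the line along which they close (so a half turn about z gives the same grasp; the last joint's range is limited). The gripper opens to 95 mm and grips with 3 to 60 N. Pads are 20 mm wide; open, the fingers measure 119 mm over their backs; the gripper's body (75 mm by 180 mm) begins 59 mm behind the grasp point.
Start: joints at [-1.436, 0.491, 1.559, -0, 1.092, -0.106], TCP at [149.072, -606.98, 214.661] pointing down, gripper open.
Joint ranges: [-3.1, 3.1], [-0.84, 2.19], [0.05, 2.79], [-1.13, 4.28], [0.06, 2.93], [-2.69, 2.69]. Speed limits (rad/s): [2.22, 2.22, 2.79, 3.14, 3.14, 3.14].

## Interface

Orientations are given as [roll, pitch, yaw] about the fixed x, y, z axes, in that order (R = Rz(yaw) Ry(pitch) Rx(roll)).
In Python, from cell import state, viewer, env, models gives the robot as it stands. The module is installed in compiled form; this text tells all that it offers.
- The arm moves only by the tool arm_command, never from a script. Its argument "rows" is a list of rows, each a list of 2 entries, a list of its own where there are three numbers: the shift along the tool's x, y, z normalised to -1 to 1, where 1 is 0.25 m, then the turn about the tool's z normalised to -1 to 1, where 1 is pi rad. A call has exactly 5 rows; each row shifts and turns the commanded pose from where the row before left it, along the tool's axes as they then stand; what a row does not reach is not made up. A row lasts 1/10 s, in which the tool goes at most 50 mm and 8.59 degrees, less where a joint would pass 70% of its speed; a pose out of reach is approached as far as the arm can. A call with a number of a shift or a turn outside -1 to 1 is refused whole. A call with a gripper value outside its range is refused whole. "claw" is the opening, from 0 (shut) to 1 (fully open), set as the call begins (left out, the last holds). The fingers move at their own pace and stop on an object; the grip force is fixed at half the most. Time passes only in rows, so rows that do not move let the fingers close, or fill a call up. It gives the time, the measured TCP pose, the force, the opening and the grip force at its end, in the units of the state.
- state(): the state, without advancing time (a new reading comes with each control period).
- viewer.read_camera(name): name is "scene" or "top" or "wrist"; returns (picture, depth): 384x512x3 uint8, red, green, blue; 384x512 float32, mm along the optical axis (not along the pixel's ray), 0 where there is no reading.
- viewer.get_calibration(name): a dict with "camera_matrix" (3x3 intrinsics, pixels), "world_to_cam" (4x4, takes a point from world to camera coordinates). Camera axes: x right, y up, looking along -z (the intrinsics and any distortion apply to the point x, -y, -z); pixel columns grow to the right and rows downward; lengths in mm; the calibration is good to about 2 mm. A picture is of the moment at which its call begins: read the wrist's pose just before it. get_calibration takes no time and is no camera call; for the wrist camera it gives the pose at the moment of the call.
- env.job_done(): hands the job in; it is judged then, once.
Trained networks look in the newest picture that a camera, given by its name, has taken for a name from the list of things; names that differ only in an ending like _2 or _b are one class to them, and where a whole thing is asked for, a point or a joint stands for the part that bears it (a point fixed in the world has none). Each returns a list of dicts, best first, with "confidence" (0 to 1); they miss things now and then, are a little off and sometimes report something else, mostly with a low value. They report only what shows in the picture. A call takes as long as a camera call. They do not tell look-alikes from the thing itself.
- models.search_frame(camera, label): "position" ([x, y, z] in mm, in world coordinates, good to about 4 mm: the middle of the surface that is visible of it).
- models.mark_of(camera, label): "position" ([x, y, z] in mm, in world coordinates, good to about 4 mm: a listed point, or the origin of a listed thing).
The state is a dict: "t": time; "joints": joint angles; "qvel": joint speeds; "tau": joint torques, N m; "eef_pos": TCP position; "tcp_rot": TCP orientation; "ft_force": force on the tool from outside, world axes, zero at the start; "moment": the same for the moment, N m; "opening": opening from 0.0 (shut) to 1.0 (fully open); "grip_force": force on a finger pad.
Only numpy, scipy, OpenCV 4.12 (cv2) and the standard library are available. Lean on these libraries where they do the work, as an engineer would, in place of code of your own. Each camera call takes 0.05 s, during which the arm holds its last target. There are 200 camera calls.

## Task

Put the long, low tub of olives into the white counter-top chilled well. The steel cover is fixed and the opening beside it is shorter than the tub, so tip the tub, pass its plain end (the end away from the lift grip) in under the cover, then level it and set it down flat on the well's floor, lid up and with the lift grip in the open part, before you let go. Leave the shorter tub standing where it is.

Things in the scene. Friction and masses are not known exactly. Their poses are not given: they have to be found in the camera images.
- long_tub: Tub to load: closed clear plastic box of olives, orange lid, 160 (x) x 60 (y) x 36 mm high, 0.25 kg. On the lid an orange lift grip, a solid fin 40 (x) x 20 (y) x 30 mm high, centred 35 mm from the tub's middle towards +x; pinch it across y, about 21 mm above the lid. Overall height 66 mm. Origin: centre of underside, z up. Plain end: x = -80 mm, starts roughly towards the robot.
- well: White counter-top chilled well, fixed, open on top but for its cover. Origin: centre of the trough's underside; x points away from the cover (roughly from the robot), z up. Inside: x -105 to 105, y -70 to 70 mm, floor 5 mm above the origin. Walls 15 mm thick; side and far (+x) walls 70 mm high. A grey cooler housing 88 mm high adjoins at x -120 to -170 mm.
- cover_edge (a point): Middle of the top of the edge of the well's fixed steel cover, 25 mm from the well's origin towards -x and 88 mm up; axes as the well. The cover is 5 mm thick (underside 83 mm above the well's origin, 78 above its floor) and roofs the 80 mm of the inside on the edge's -x side. On its +x side the opening is 130 mm long and 140 mm wide.
- short_tub: Bystander: shorter and taller tub of the same make, 90 x 60 x 52 mm, with the same fin (40 x 20 x 30 mm) in the middle of its lid; overall height 82 mm. Origin: centre of the underside, z up. To be left alone.
Things that resemble listed ones, but are neither listed nor needed, are in the scene too. Leave any purple or turquoise look-alike of the long_tub alone.

How it is judged:
By the outcome, as a careful person would: the job done as asked, in the order asked, and still so for the second after the job is handed in, with the robot touching nothing.
It also fails if it takes over 45 s, if anything falls off the work surface, if the arm or the gripper's body presses on something with over 40 N, if the wrist force passes 120 N, or if a joint passes its speed limit or range.

## Working session

There is one attempt and no reset: what is moved stays moved. The work goes in short steps, Python scripts to look and compute and a tool call to move; the robot and the scene stay as the last step left them, time stands still between calls to the robot, and variables do not carry over. Pictures are saved under pics/ and viewed, at most 10 in all, crops included, and the job is handed in when it is done.

Besides the shell and the picture viewer there is one more tool, called after "Request:" in YAML: its name, and indented under it one key for each argument. arm_command: Moves the arm, as the interface text tells. Scaled input: -1 to 1 covers 0.25 m each way for a shift and pi rad each way for a turn. Its arguments: {"type":"object","properties":{"rows":{"type":"array","items":{"type":"array"}},"claw":{"type":"number"}},"required":["rows"]}

```bash
mkdir -p pics; cat > h.py <<'E'
import numpy as np, cv2
from cell import state, viewer, env, models
from scipy.spatial.transform import Rotation as R
def cloud(name):
    c=viewer.get_calibration(name); K=np.array(c["camera_matrix"]); T=np.array(c["world_to_cam"])
    p,d=viewer.read_camera(name); v,u=np.mgrid[:384,:512]
    P=np.stack([(u-K[0,2])/K[0,0]*d,-(v-K[1,2])/K[1,1]*d,-d],-1)
    W=(P-T[:3,3])@T[:3,:3]; W[d==0]=np.nan
    return p,W
def px(name,X):
    c=viewer.get_calibration(name); K=np.array(c["camera_matrix"]); T=np.array(c["world_to_cam"])
    q=T[:3,:3]@np.array(X)+T[:3,3]; return [round(float(K[0,0]*q[0]/-q[2]+K[0,2])),round(float(K[1,1]*-q[1]/-q[2]+K[1,2]))]
E
python3 - <<'E'
from h import *
ims=[]
for n in ["scene","top"]:
    p,W=cloud(n); cv2.imwrite(f"pics/{n}0.png",p[...,::-1]); np.save(f"{n}W.npy",W)
    for l in ["long_tub","well","cover_edge","short_tub"]:
        for f in (models.mark_of,models.search_frame):
            for r in f(n,l): print(n,l,f.__name__,np.round(r["position"]),round(r["confidence"],2),px(n,r["position"]))
    ims.append(p)
cv2.imwrite("pics/both.png",np.vstack(ims)[...,::-1][:, :]) 
print(state())
E
```

```text
scene long_tub call [ 367. -455.   -1.] 0.98 [129, 270]
scene long_tub call [540. -92.  -2.] 0.68 [298, 252]
scene long_tub call [ 197. -310.   -0.] 0.64 [154, 202]
scene long_tub call [ 208. -314.   34.] 0.95 [153, 195]
scene long_tub call [ 386. -457.   33.] 0.71 [129, 267]
scene long_tub call [ 555. -102.   35.] 0.56 [300, 248]
scene well call [535. 157.  -2.] 0.83 [372, 210]
scene well call [510. 154.  59.] 0.85 [369, 188]
scene cover_edge call [510. 159.  91.] 0.74 [372, 179]
scene cover_edge call [512. 155.  55.] 0.58 [369, 190]
scene short_tub call [ 514. -290.   -1.] 0.76 [223, 282]
scene short_tub call [ 532. -297.   50.] 0.85 [223, 276]
top long_tub call [537. -95.  -2.] 0.93 [247, 135]
top long_tub call [ 393. -432.   41.] 0.98 [359, 178]
top long_tub call [534. -98.  35.] 0.56 [247, 133]
top well call [532. 160.   1.] 0.58 [165, 137]
top well call [498. 157.  72.] 0.66 [162, 143]
top cover_edge call [500. 161.  90.] 0.59 [159, 141]
top cover_edge call [493. 160.  71.] 0.78 [160, 145]
top short_tub call [ 514. -286.   -3.] 0.9 [308, 142]
top short_tub call [ 507. -284.   48.] 0.62 [309, 140]
{'t': 0.9, 'joints': array([-1.43558087e+00,  4.90875861e-01,  1.55884790e+00,  3.17435759e-06,
        1.09165539e+00, -1.05599593e-01]), 'qvel': array([-0.00032679, -0.00075356,  0.00273234, -0.00096331, -0.00021203,
        0.00168246]), 'tau': array([-6.43788990e-04, -6.12459755e+01, -2.58431357e+01,  6.93443860e-02,
        4.44829313e-02,  1.84108148e-05]), 'eef_pos': array([ 149.08942013, -607.0141032 ,  214.69391835]), 'tcp_rot': array([3.14138004e+00, 1.97022843e-05, 2.40813588e-01]), 'ft_force': array([ 0.4051194 , -0.00083505, -0.04622894]), 'moment': array([ 0.09397456,  0.03431019, -0.0253029 ]), 'grip_force': 0.0, 'opening': 1.0030080084368085}
```

```bash
python3 - <<'E'
import cv2,numpy as np
a=cv2.imread("pics/scene0.png");b=cv2.imread("pics/top0.png")
# enlarged: scene crop & top crop
c=cv2.resize(a[150:320,80:480],(800,340)); d=cv2.resize(b[90:220,110:430],(640,260))
cv2.imwrite("pics/v1.png",np.vstack([c,cv2.copyMakeBorder(d,0,0,0,160,0)]))
E
```

```text
(no output)
```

View pics/v1.png

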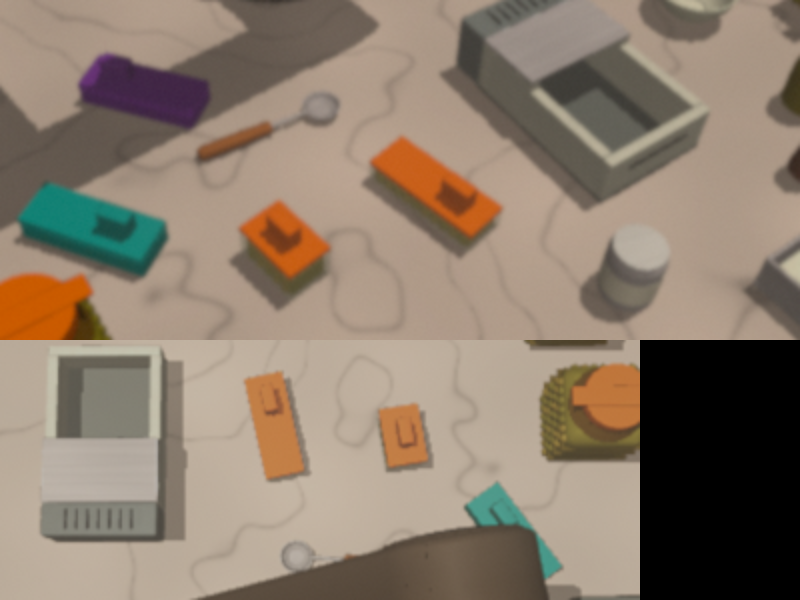

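The candidates in the scene view are turquoise (129,267), purple (154,195) and orange (298,252). The orange one at scene (298,252), top (247,135), is long_tub: it has an orange lid, the long shape and the fin towards far +x. The enlarged crop confirms it. The shorter orange one at (223,278) is short_tub.

```bash
python3 - <<'E'
import cv2,numpy as np
for n in ["scene","top"]:
    W=np.load(n+"W.npy").reshape(-1,3); im=cv2.imread(f"pics/{n}0.png"); hsv=cv2.cvtColor(im,cv2.COLOR_BGR2HSV).reshape(-1,3)
    org=(hsv[:,0]>4)&(hsv[:,0]<18)&(hsv[:,1]>130)
    near=(np.hypot(W[:,0]-540,W[:,1]+95)<120)
    m=org&near&(W[:,2]>28)&(W[:,2]<44); f=org&near&(W[:,2]>55)
    r=cv2.minAreaRect((W[org&near&(W[:,2]>25)][:,:2]).astype(np.float32) if 0 else W[m][:,:2].astype(np.float32))
    print(n,"lid",r,"z",np.median(W[m][:,2]),"fin",np.round(np.median(W[f],0),1),f.sum())
    for lab,lo,hi in(("cover",82,94),("rim",64,75)):
        k=(abs(W[:,0]-500)<220)&(abs(W[:,1]-158)<130)&(W[:,2]>lo)&(W[:,2]<hi)
        P=W[k]; print(n,lab,cv2.minAreaRect(P[:,:2].astype(np.float32)),np.median(P[:,2]),k.sum(),P.min(0).round(),P.max(0).round())
    k=(abs(W[:,0]-500)<220)&(abs(W[:,1]-158)<130)&(W[:,2]>60)&(W[:,2]<95)
    print(n,"all",cv2.minAreaRect(W[k][:,:2].astype(np.float32)))
E
```

```text
scene lid ((535.466796875, -95.73241424560547), (161.67881774902344, 63.57080078125), 11.753654479980469) z 35.179392771307036 fin [572.3 -89.9  64.3] 153
scene cover ((433.65411376953125, 159.11761474609375), (173.91281127929688, 146.9082489013672), 89.64425659179688) 87.38478941574921 2401 [360.  72.  82.] [507. 246.  94.]
scene rim ((506.7984924316406, 159.73681640625), (176.64114379882812, 288.5901794433594), 89.70458984375) 68.9940392552478 1082 [362.  72.  64.] [651. 248.  75.]
scene all ((505.69891357421875, 159.3114013671875), (177.49562072753906, 291.2719421386719), 89.72856903076172)
top lid ((538.008544921875, -95.8208236694336), (157.5953826904297, 58.49155807495117), 12.026860237121582) z 36.389749933474505 fin [572.8 -88.2  66.2] 91
top cover ((436.51495361328125, 159.36581420898438), (171.35821533203125, 143.6922607421875), 89.75082397460938) 88.17553273342887 2752 [364.  74.  82.] [509. 245.  94.]
top rim ((509.1358947753906, 159.08355712890625), (171.5791473388672, 290.2648620605469), 89.73731231689453) 70.13988729256167 746 [364.  73.  64.] [655. 245.  75.]
top all ((509.13079833984375, 158.8062744140625), (172.04583740234375, 290.4190979003906), 89.7963638305664)
```

Request:
arm_command:
  rows:
    - [[0, 0, 0], 0.0108]
    - [[0.14, -0.113, 0], 0]
    - [[0.14, -0.113, 0], 0]
    - [[0.14, -0.113, 0], 0]
    - [[0.14, -0.113, 0], 0]
  claw: 0.6

```text
t: 1.4
eef_pos: [263.7, -466.3, 214.7]
tcp_rot: [3.141, -0.0, 0.206]
ft_force: [0.4, -0.7, 0.5]
opening: 0.636
grip_force: 0.0
```

Request:
arm_command:
  rows:
    - [[0.14, -0.113, 0], 0]
    - [[0.14, -0.113, 0], 0]
    - [[0.14, -0.113, 0], 0]
    - [[0.14, -0.113, 0], 0]
    - [[0.14, -0.113, 0], 0]

```text
t: 1.9
eef_pos: [406.0, -291.9, 214.9]
tcp_rot: [3.141, -0.0, 0.207]
ft_force: [0.3, 0.1, -0.2]
opening: 0.599
grip_force: 0.0
```

Request:
arm_command:
  rows:
    - [[0.14, -0.113, 0], 0]
    - [[0.14, -0.113, 0.05], 0]
    - [[0.14, -0.113, 0.05], 0]
    - [[0.14, -0.113, 0.05], 0]
    - [[0, 0, 0], 0]

```text
t: 2.4
eef_pos: [520.7, -150.4, 175.7]
tcp_rot: [-3.14, 0.001, 0.211]
ft_force: [0.0, 0.1, 0.3]
opening: 0.6
grip_force: 0.0
```

Request:
arm_command:
  rows:
    - [[0.125, -0.1, 0], 0]
    - [[0.124, -0.098, 0.06], 0.001]
    - [[0, 0, 0.14], 0]
    - [[0, 0, 0.14], 0]
    - [[0, 0, 0], 0]

```text
t: 2.9
eef_pos: [567.7, -92.6, 88.8]
tcp_rot: [-3.139, 0.006, 0.204]
ft_force: [-0.4, 0.5, 0.4]
opening: 0.599
grip_force: 0.0
```

```bash
python3 - <<'E'
from h import *
print(state()["eef_pos"],state()["tcp_rot"])
p,W=cloud("wrist"); cv2.imwrite("pics/w1.png",p[...,::-1])
hsv=cv2.cvtColor(p,cv2.COLOR_RGB2HSV); o=(hsv[...,0]>4)&(hsv[...,0]<18)&(hsv[...,1]>130)
f=o&(W[...,2]>60)&(W[...,2]<72); r=cv2.minAreaRect(W[f][:,:2].astype(np.float32)); print("fin",r,f.sum(),np.median(W[f][:,2]))
l=o&(W[...,2]>30)&(W[...,2]<42); print("lid",cv2.minAreaRect(W[l][:,:2].astype(np.float32)),np.median(W[l][:,2]))
E
```

```text
[567.69886004 -92.58522292  88.76576565] [-3.13869817  0.00591934  0.20384008]
fin ((570.7680053710938, -87.59028625488281), (39.399436950683594, 19.422969818115234), 11.926267623901367) 1213 66.07472714994296
lid ((536.7301025390625, -95.29519653320312), (158.829833984375, 59.633888244628906), 12.082718849182129) 36.31660207534501
```

View pics/w1.png

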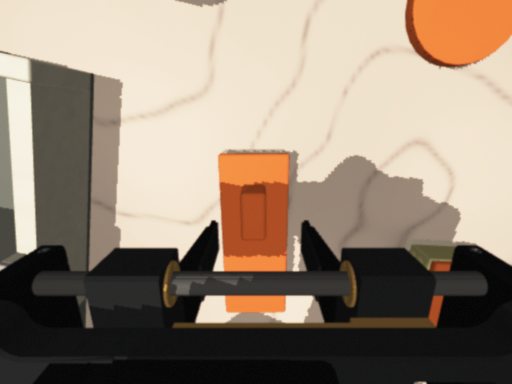

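Request:
arm_command:
  rows:
    - [[0, 0, 0.05], 0]
    - [[0, 0, 0], 0]
    - [[0, 0, 0], 0]
    - [[0, 0, 0], 0]
    - [[0, 0, 0], 0]

```text
t: 3.45
eef_pos: [569.9, -93.0, 80.3]
tcp_rot: [3.141, -0.001, 0.204]
ft_force: [0.0, -0.3, 0.4]
opening: 0.6
grip_force: 0.0
```

Request:
arm_command:
  rows:
    - [[0.008, -0.0196, 0], -0.0016]
    - [[0, 0, 0.08], 0]
    - [[0, 0, 0.085], 0]
    - [[0, 0, 0], 0]
    - [[0, 0, 0], 0]

```text
t: 3.95
eef_pos: [570.6, -87.4, 38.2]
tcp_rot: [-3.141, 0.001, 0.209]
ft_force: [-0.5, -0.6, 0.3]
opening: 0.601
grip_force: 0.0
```

Request:
arm_command:
  rows:
    - [[0, 0, -0.004], 0]
    - [[0, 0, 0], 0]
    - [[0, 0, 0], 0]
    - [[0, 0, 0], 0]
    - [[0, 0, 0], 0]
  claw: 0

```text
t: 4.45
eef_pos: [570.7, -87.7, 39.5]
tcp_rot: [3.141, -0.0, 0.209]
ft_force: [-0.3, 1.0, -0.8]
opening: 0.237
grip_force: 0.0
```

Request:
arm_command:
  rows:
    - [[0, 0, 0], 0]
    - [[0, 0, -0.04], 0]
    - [[0, 0, -0.08], 0]
    - [[0, 0, -0.08], 0]
    - [[0, 0, 0], 0]

```text
t: 4.95
eef_pos: [571.8, -88.0, 91.9]
tcp_rot: [3.14, -0.004, 0.209]
ft_force: [-0.1, 0.1, -2.3]
opening: 0.212
grip_force: 30.0
```

```bash
cat >tilt.py <<'E'
from h import *
import sys
s=state(); print(s["eef_pos"].round(1),s["tcp_rot"].round(3),s["ft_force"].round(1),s["moment"].round(3),s["opening"],s["grip_force"])
p,W=cloud("scene"); cv2.imwrite(f"pics/{sys.argv[1]}.png",p[...,::-1])
e=s["eef_pos"]; yaw=s["tcp_rot"][2]
L=(W-e)@np.array([[np.cos(yaw),-np.sin(yaw),0],[np.sin(yaw),np.cos(yaw),0],[0,0,1]])
hsv=cv2.cvtColor(p,cv2.COLOR_RGB2HSV); o=(hsv[...,0]>4)&(hsv[...,0]<18)&(hsv[...,1]>130)
# lid in the plain part behind the fin
k=o&(abs(L[...,1])<27)&(L[...,0]<-22)&(L[...,0]>-125)&(L[...,2]<15)&(L[...,2]>-75)
x,z=L[k][:,0],L[k][:,2]; a=np.polyfit(x,z,1); g=abs(z-np.polyval(a,x))<4; a=np.polyfit(x[g],z[g],1)
print("tilt deg",np.degrees(np.arctan(a[0])).round(1),"lid z rel TCP below",a[1].round(1),"x",np.percentile(x[g],[1,99]).round(1),g.sum(), "yrange",np.percentile(L[k][:,1][g],[1,99]).round(1))
E
python3 tilt.py s1
```

```text
[571.8 -88.   91.9] [ 3.14  -0.004  0.209] [-0.1  0.1 -2.3] [-0.028 -0.013 -0.01 ] 0.21182272236478325 29.993269443511963
tilt deg -1.0 lid z rel TCP below -6.0 x [-114.9  -39.2] 94 yrange [-26.8  22.4]
```

The tub is held level with no droop, and the tool can't pitch. I'll pivot the tub in the pads by pressing its grip end on the outer edge of the well's side wall, with the plain end hanging free.

Request:
arm_command:
  rows:
    - [[0, 0, -0.08], 0]
    - [[0, 0, -0.08], -0.043]
    - [[0, 0, 0], -0.044]
    - [[0, 0, 0], -0.044]
    - [[0, 0, 0], -0.044]

```text
t: 5.5
eef_pos: [570.2, -87.6, 128.4]
tcp_rot: [-3.141, 0.001, 0.764]
ft_force: [-0.0, -0.6, -2.4]
opening: 0.208
grip_force: 30.0
```

Request:
arm_command:
  rows:
    - [[0, 0, 0], -0.044]
    - [[0, 0, 0], -0.044]
    - [[0, 0, 0], -0.043]
    - [[0, 0, 0], -0.043]
    - [[0, 0, 0], -0.043]

```text
t: 6.0
eef_pos: [570.1, -87.6, 128.2]
tcp_rot: [-3.14, -0.0, 1.446]
ft_force: [0.1, 0.1, -1.5]
opening: 0.208
grip_force: 30.0
```

Request:
arm_command:
  rows:
    - [[0, 0, 0], -0.042]
    - [[0, 0, 0], 0]
    - [[0, 0, 0], 0]
    - [[0, 0, 0], 0]
    - [[0, 0, 0], 0]

```text
t: 6.5
eef_pos: [570.6, -87.6, 129.2]
tcp_rot: [-3.141, -0.0, 1.57]
ft_force: [-0.6, 0.0, -1.2]
opening: 0.209
grip_force: 30.0
```

Request:
arm_command:
  rows:
    - [[0.12, 0, 0], 0]
    - [[0.12, 0, 0], 0]
    - [[0.12, 0, 0], 0]
    - [[0.126, 0, 0], 0]
    - [[0, 0, 0.05], 0]

```text
t: 7.0
eef_pos: [571.0, 36.7, 117.9]
tcp_rot: [3.139, -0.0, 1.574]
ft_force: [-0.0, -0.0, -2.3]
opening: 0.206
grip_force: 30.0
```

Request:
arm_command:
  rows:
    - [[0, 0, 0.016], 0]
    - [[0, 0, 0.012], 0]
    - [[0, 0, 0.008], 0]
    - [[0, 0, 0.008], 0]
    - [[0, 0, 0], 0]

```text
t: 7.5
eef_pos: [570.5, 31.7, 106.9]
tcp_rot: [3.141, 0.001, 1.571]
ft_force: [-4.5, -7.3, 10.8]
opening: 0.206
grip_force: 30.0
```

Request:
arm_command:
  rows:
    - [[0, 0, 0.008], 0]
    - [[0, 0, 0.008], 0]
    - [[0, 0, 0.008], 0]
    - [[0, 0, 0], 0]
    - [[0, 0, 0], 0]

```text
t: 8.0
eef_pos: [570.6, 30.7, 101.6]
tcp_rot: [3.141, 0.003, 1.571]
ft_force: [-8.8, -15.3, 18.8]
opening: 0.203
grip_force: 39.4
```

```bash
python3 tilt.py s2
```

```text
[570.6  30.7 101.6] [3.141e+00 3.000e-03 1.571e+00] [ -8.8 -15.3  18.8] [-2.437  1.494  0.18 ] 0.20324270246595255 39.395597025286406
tilt deg 7.3 lid z rel TCP below -1.3 x [-116.2  -23.4] 780 yrange [-26.6  26.3]
```

View pics/s2.png

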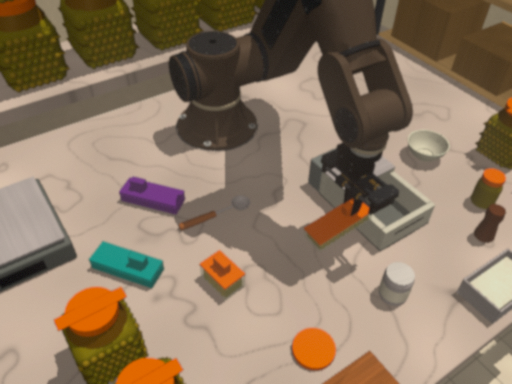

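Request:
arm_command:
  rows:
    - [[-0.012, 0, 0.006], 0]
    - [[-0.01, 0, 0.008], 0]
    - [[-0.008, 0, 0.008], 0]
    - [[0, 0, 0], 0]
    - [[0, 0, 0], 0]

```text
t: 8.55
eef_pos: [570.6, 25.2, 95.3]
tcp_rot: [3.141, -0.0, 1.57]
ft_force: [-4.2, -0.1, 8.5]
opening: 0.205
grip_force: 39.9
```

```bash
python3 tilt.py s3
```

```text
[570.6  25.2  95.3] [ 3.141 -0.     1.57 ] [-4.2 -0.1  8.5] [0.598 0.696 0.161] 0.20495252189369348 39.92222847416997
tilt deg 16.6 lid z rel TCP below -2.4 x [-110.3  -22.7] 777 yrange [-26.4  26.4]
```

Request:
arm_command:
  rows:
    - [[0, 0, -0.05], 0]
    - [[-0.05, 0, -0.08], 0]
    - [[0, 0, -0.12], 0]
    - [[0, 0, -0.12], 0]
    - [[0, 0, 0], 0]

```text
t: 9.1
eef_pos: [572.1, 12.9, 191.1]
tcp_rot: [3.135, 0.001, 1.571]
ft_force: [0.2, -0.3, -1.8]
opening: 0.207
grip_force: 39.4
```

```bash
python3 tilt.py s4; python3 - <<'E'
from h import *
s=state(); p,W=cloud("top"); e=s["eef_pos"]; yaw=s["tcp_rot"][2]
L=(W-e)@R.from_euler('z',yaw).as_matrix()
p0=cv2.imread("pics/s4.png")[...,::-1]
hsv=cv2.cvtColor(p,cv2.COLOR_RGB2HSV); o=(hsv[...,0]>4)&(hsv[...,0]<18)&(hsv[...,1]>120)
k=o&(abs(L[...,1])<45)&(abs(L[...,0])<140)&(abs(L[...,2]+20)<60)
Q=L[k]; b=Q[:,0]<-22; Q=Q[b]; a=np.linalg.lstsq(np.c_[Q[:,:2],np.ones(len(Q))],Q[:,2],rcond=None)[0]
print("top n",len(Q),"slope x,y deg",np.degrees(np.arctan(a[:2])).round(1),"c",a[2].round(1),"min",Q.min(0).round(1),"max",Q.max(0).round(1),cv2.minAreaRect(Q[:,:2].astype(np.float32)))
E
```

```text
[572.1  12.9 191.1] [3.135e+00 1.000e-03 1.571e+00] [ 0.2 -0.3 -1.8] [ 0.026 -0.145  0.037] 0.20656594483225735 39.38964487169869
tilt deg 16.4 lid z rel TCP below -2.4 x [-110.4  -22.5] 859 yrange [-26.4  26.2]
top n 597 slope x,y deg [16.  -1.3] c -2.0 min [-109.3  -32.1  -39.2] max [-26.7  27.7  -4.2] ((-68.02449798583984, -2.2465381622314453), (59.73019027709961, 82.43041229248047), 89.87602233886719)
```

Request:
arm_command:
  rows:
    - [[0, 0, 0], 0.045]
    - [[0, 0, 0], 0.0455]
    - [[0, 0, 0], 0.0455]
    - [[0, 0, 0], 0.0455]
    - [[0, 0, 0], 0.0455]

```text
t: 9.7
eef_pos: [569.9, 13.6, 185.3]
tcp_rot: [-3.14, 0.002, 0.853]
ft_force: [-0.6, 0.4, -2.7]
opening: 0.204
grip_force: 39.4
```

Request:
arm_command:
  rows:
    - [[0, 0, 0], 0.0455]
    - [[0, 0, 0], 0.0455]
    - [[0, 0, 0], 0.0455]
    - [[0, 0, 0], 0.0455]
    - [[0, 0, 0], 0.0455]

```text
t: 10.2
eef_pos: [569.9, 13.6, 185.3]
tcp_rot: [-3.141, 0.002, 0.138]
ft_force: [0.0, -0.3, -2.2]
opening: 0.212
grip_force: 39.4
```

Request:
arm_command:
  rows:
    - [[0, 0, 0], 0.0455]
    - [[0.05, -0.14, 0], 0]
    - [[0.06, -0.15, 0], 0]
    - [[0.06, -0.15, 0], 0]
    - [[0.05, -0.14, 0], 0]

```text
t: 10.7
eef_pos: [625.4, 160.1, 185.1]
tcp_rot: [3.141, 0.002, 0.001]
ft_force: [0.9, -0.2, -2.5]
opening: 0.21
grip_force: 39.4
```

Request:
arm_command:
  rows:
    - [[0, 0, 0], 0]
    - [[0, 0, 0], 0]
    - [[0, 0, 0], 0]
    - [[0, 0, 0], 0]
    - [[0, 0, 0], 0]

```text
t: 11.2
eef_pos: [625.2, 158.0, 186.9]
tcp_rot: [3.141, 0.0, 0.0]
ft_force: [-0.2, 0.3, -2.4]
opening: 0.211
grip_force: 39.4
```

Request:
arm_command:
  rows:
    - [[0.012, 0, 0.07], 0]
    - [[0, 0, 0.1], 0]
    - [[0, 0, 0.05], 0]
    - [[0, 0, 0], 0]
    - [[0, 0, 0], 0]

```text
t: 11.7
eef_pos: [628.6, 158.8, 132.5]
tcp_rot: [3.142, -0.0, 0.001]
ft_force: [-0.1, 0.3, -1.2]
opening: 0.206
grip_force: 39.4
```

```bash
python3 tilt.py s5; python3 - <<'E'
import cv2; a=cv2.imread("pics/s5.png"); cv2.imwrite("pics/s5c.png",cv2.resize(a[110:260,290:450],(640,600)))
E
```

```text
[628.6 158.8 132.5] [ 3.142e+00 -0.000e+00  1.000e-03] [-0.1  0.3 -1.2] [ 0.025 -0.035  0.016] 0.20593913582111673 39.38877814798616
tilt deg 16.1 lid z rel TCP below -2.7 x [-111.3  -23.2] 309 yrange [-26.6  18.5]
```

View pics/s5c.png

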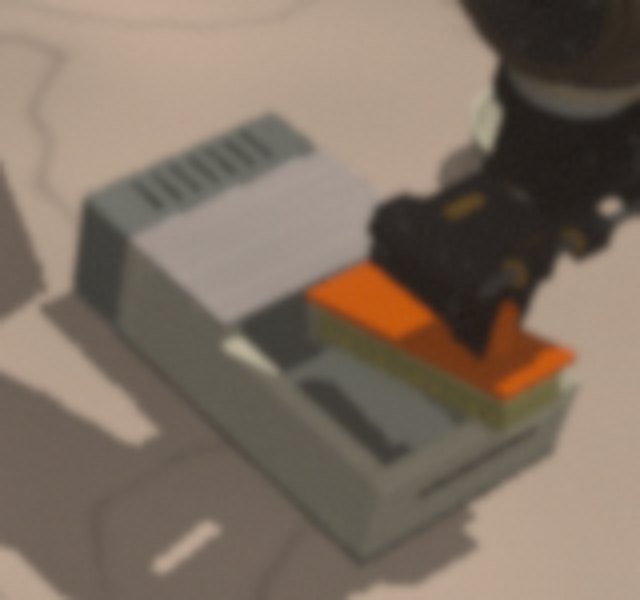

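The crop shows the tub tilted with its plain end, at crop (310,295), just outside the cover edge, and the far end above the far wall. That matches the plan, so next I'll descend and slide in.

Request:
arm_command:
  rows:
    - [[0, 0, 0.04], 0]
    - [[0, 0, 0.036], 0]
    - [[0, 0, 0], 0]
    - [[0, 0, 0], 0]
    - [[0, 0, 0], 0]

```text
t: 12.25
eef_pos: [628.5, 159.0, 113.0]
tcp_rot: [3.142, -0.0, 0.001]
ft_force: [-0.5, -0.4, -2.0]
opening: 0.208
grip_force: 39.4
```

Request:
arm_command:
  rows:
    - [[-0.048, 0, 0.013], 0]
    - [[-0.048, 0, 0.014], 0]
    - [[-0.048, 0, 0.014], 0]
    - [[-0.048, 0, 0.014], 0]
    - [[0, 0, 0], 0]

```text
t: 12.75
eef_pos: [579.2, 158.9, 99.1]
tcp_rot: [3.141, 0.001, 0.002]
ft_force: [0.7, -0.6, -2.4]
opening: 0.208
grip_force: 39.4
```

Request:
arm_command:
  rows:
    - [[-0.03, 0, 0.012], 0]
    - [[-0.018, 0, 0.02], 0]
    - [[0, 0, 0.04], 0]
    - [[0, 0, 0.016], 0]
    - [[0, 0, 0], 0]

```text
t: 13.25
eef_pos: [568.2, 158.7, 76.1]
tcp_rot: [3.141, 0.001, 0.001]
ft_force: [0.4, -0.6, -1.9]
opening: 0.209
grip_force: 39.4
```

Request:
arm_command:
  rows:
    - [[0.003, 0, 0.012], 0]
    - [[0.003, 0, 0.012], 0]
    - [[0.006, 0, 0.012], 0]
    - [[0.006, 0, 0.012], 0]
    - [[0, 0, 0], 0]

```text
t: 13.75
eef_pos: [574.8, 158.9, 65.9]
tcp_rot: [-3.141, -0.004, 0.001]
ft_force: [3.7, 0.1, 3.3]
opening: 0.206
grip_force: 30.5
```

Contact with the floor, and it's levelling. Continuing down.

Request:
arm_command:
  rows:
    - [[0.006, 0, 0.012], 0]
    - [[0.006, 0, 0.012], 0]
    - [[0.006, 0, 0.012], 0]
    - [[0.005, 0, 0.012], 0]
    - [[0, 0, 0], 0]

```text
t: 14.25
eef_pos: [580.3, 158.9, 53.8]
tcp_rot: [-3.141, -0.004, 0.001]
ft_force: [4.4, 1.0, 3.7]
opening: 0.211
grip_force: 30.0
```

Request:
arm_command:
  rows:
    - [[0.003, 0, 0.012], 0]
    - [[0.003, 0, 0.01], 0]
    - [[0, 0, 0.008], 0]
    - [[0, 0, 0], 0]
    - [[0, 0, 0], 0]

```text
t: 14.75
eef_pos: [580.2, 158.9, 45.7]
tcp_rot: [3.142, -0.0, 0.001]
ft_force: [3.4, -0.2, 2.2]
opening: 0.206
grip_force: 30.0
```

```bash
python3 tilt.py s6
```

```text
[580.2 158.9  45.7] [ 3.142e+00 -0.000e+00  1.000e-03] [ 3.4 -0.2  2.2] [ 0.033 -0.228 -0.003] 0.20551177605857351 30.000611543655396
tilt deg 1.4 lid z rel TCP below -2.4 x [-103.6  -23.8] 121 yrange [-27.   -2.4]
```

Request:
arm_command:
  rows:
    - [[0, 0, 0.004], 0]
    - [[0, 0, 0.004], 0]
    - [[0, 0, 0.002], 0]
    - [[0, 0, 0], 0]
    - [[0, 0, 0], 0]

```text
t: 15.3
eef_pos: [580.0, 158.8, 43.0]
tcp_rot: [3.141, 0.0, 0.001]
ft_force: [3.6, 0.4, 3.9]
opening: 0.205
grip_force: 30.0
```

Request:
arm_command:
  rows:
    - [[0, 0, 0.004], 0]
    - [[0, 0, 0.003], 0]
    - [[0, 0, 0], 0]
    - [[0, 0, 0], 0]
    - [[0, 0, 0], 0]

```text
t: 15.8
eef_pos: [580.2, 158.8, 42.6]
tcp_rot: [3.142, -0.001, 0.002]
ft_force: [0.7, -1.0, 18.1]
opening: 0.21
grip_force: 30.0
```

```bash
python3 tilt.py s7; python3 - <<'E'
from h import *
s=state(); p,W=cloud("top"); L=W-s["eef_pos"]
hsv=cv2.cvtColor(p,cv2.COLOR_RGB2HSV); o=(hsv[...,0]>2)&(hsv[...,0]<20)&(hsv[...,1]>110)
k=o&(abs(L[...,1])<45)&(abs(L[...,0])<140)&(W[...,2]<75)
Q=W[k]; print(len(Q),np.round(Q[::max(1,len(Q)//8)],1) if len(Q) else "")
a=cv2.imread("pics/s7.png"); cv2.imwrite("pics/s7c.png",cv2.resize(a[110:260,290:450],(640,600)))
E
```

```text
[580.2 158.8  42.6] [ 3.142e+00 -1.000e-03  2.000e-03] [ 0.7 -1.  18.1] [-0.178  0.421  0.008] 0.21035563348003322 30.002712607383728
tilt deg 0.2 lid z rel TCP below -2.3 x [-106.4  -22.8] 112 yrange [-27.   -3.8]
254 [[622.9 135.9  42.4]
 [577.  133.1  38. ]
 [566.3 132.1  42.8]
 [557.2 150.3  42.7]
 [550.6 131.8  43.2]
 [542.2 147.5  40.2]
 [536.1 129.3  39. ]
 [526.5 159.3  41.1]
 [520.1 143.9  41.4]]
```

View pics/s7c.png

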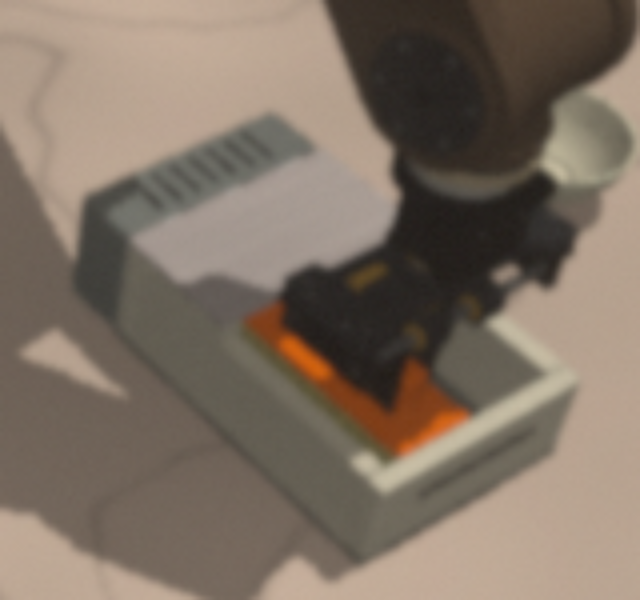

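The tub is flat: lid at z≈41 (5+36), tilt 0.2°, grip in the open part, plain end under the cover. Releasing now.

Request:
arm_command:
  rows:
    - [[0, 0, -0.002], 0]
    - [[0, 0, 0], 0]
    - [[0, 0, 0], 0]
    - [[0, 0, 0], 0]
    - [[0, 0, 0], 0]

```text
t: 16.4
eef_pos: [580.1, 158.8, 42.5]
tcp_rot: [3.142, -0.0, 0.002]
ft_force: [1.8, -0.2, 12.6]
opening: 0.209
grip_force: 30.0
```

Request:
arm_command:
  rows:
    - [[0, 0, 0], 0]
    - [[0, 0, 0], 0]
    - [[0, 0, 0], 0]
    - [[0, 0, 0], 0]
    - [[0, 0, 0], 0]
  claw: 0.5

```text
t: 16.9
eef_pos: [579.8, 158.8, 41.5]
tcp_rot: [3.141, 0.001, 0.001]
ft_force: [-0.6, 0.2, -0.2]
opening: 0.494
grip_force: 0.0
```

Request:
arm_command:
  rows:
    - [[0, 0, -0.04], 0]
    - [[0, 0, -0.12], 0]
    - [[0, 0, -0.18], 0]
    - [[0, 0, -0.18], 0]
    - [[0, 0, -0.1], 0]

```text
t: 17.4
eef_pos: [580.7, 159.0, 201.3]
tcp_rot: [-3.141, -0.004, 0.001]
ft_force: [0.8, -0.1, -0.3]
opening: 0.5
grip_force: 0.0
```

Request:
arm_command:
  rows:
    - [[-0.1, 0.15, 0], 0]
    - [[-0.1, 0.15, 0], 0]
    - [[-0.1, 0.15, 0], 0]
    - [[-0.1, 0.15, 0], 0]
    - [[0, 0, 0], 0]

```text
t: 17.9
eef_pos: [477.8, 5.9, 197.7]
tcp_rot: [3.141, 0.001, -0.002]
ft_force: [-0.3, -0.1, 0.6]
opening: 0.501
grip_force: 0.0
```

```bash
python3 - <<'E'
from h import *
s=state(); print(s["t"],s["eef_pos"],s["opening"])
p,W=cloud("top"); p2,W2=cloud("scene")
hsv=cv2.cvtColor(p,cv2.COLOR_RGB2HSV); o=(hsv[...,0]>2)&(hsv[...,0]<20)&(hsv[...,1]>110)
k=o&(abs(W[...,1]-159)<68)&(abs(W[...,0]-560)<80)&(W[...,2]<48)&(W[...,2]>30)
Q=W[k]; a=np.linalg.lstsq(np.c_[Q[:,:2],np.ones(len(Q))],Q[:,2],rcond=None)[0]
print(len(Q),"slopes deg",np.degrees(a[:2]),"z",np.median(Q[:,2]),Q.min(0),Q.max(0))
cv2.imwrite("pics/end.png",np.hstack([cv2.resize(p[80:220,110:310],(400,280)),cv2.resize(p2[110:260,290:450],(299,280))])[...,::-1])
E
```

```text
17.9 [477.79097606   5.94984697 197.70604329] 0.5011522797295529
26 slopes deg [-3.74706177 -5.45814329] z 43.02296642788984 [591.75903024 175.58340734  38.385696  ] [624.12754572 185.38332975  45.28271769]
```

View pics/end.png

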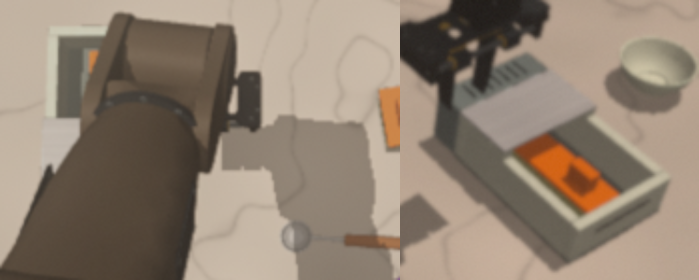

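The scene view at right shows the tub flat in the well, with its fin at (583,175) in the open part and the gripper clear. The top view is mostly blocked by the arm. Handing in.

```bash
python3 -c "
from h import *
print(env.job_done())"
```

```text
the job is handed in; nothing more can be done
None
```

The long tub of olives is flat on the well's floor, lid up, with its plain end under the cover and its lift grip in the open part; the short tub was not touched, and the job was handed in at about 18 s.

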